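# Make up glass-fitting kits for two watches

### The job

Two watch heads wait for new glasses, each in its own four-cell job tray. Make up their kits from the stock on the mat, each piece standing upright in the middle of an empty cell of its own: with the round watch go the round support die, the larger of the two round pressing dies and the gasket tin; with the oblong watch go the two oblong dies, support and pressing. Leave the watches and the small round pressing die where they lie.

Things in the scene. Friction and masses are not known exactly. Their poses are not given: they have to be found in the camera images.
- support_round: Round support die for the glass press: a plain white nylon cylinder, 44 mm in diameter and 28 mm high, with a shallow 36 mm dish in its top. Origin: centre of its underside, z up. At the start it stands upright somewhere on the 3 mm thick dark green mat.
- support_oblong: Oblong support die: a white nylon block 46 (its x) x 36 (its y) x 28 mm high with a shallow oblong dish in its top. Origin: centre of its underside, z up. At the start it stands upright somewhere on the 3 mm thick dark green mat.
- press_round: Larger round pressing die: a white nylon disc 34 mm in diameter and 14 mm thick, with an upright steel shank, 12 mm in diameter and 22 mm long, rising from the middle of its top (36 mm high in all). Origin: centre of its underside, z up along the shank. At the start it stands upright somewhere on the 3 mm thick dark green mat.
- press_oblong: Oblong pressing die: a white nylon block 34 (its x) x 24 (its y) x 14 mm thick, with an upright steel shank, 12 mm in diameter and 22 mm long, rising from the middle of its top (36 mm high in all). Origin: centre of its underside, z up along the shank. At the start it stands upright somewhere on the 3 mm thick dark green mat.
- tin: Gasket tin: a closed round aluminium tin, 40 mm in diameter and 20 mm high, with a black ring (the gasket) seen on the pale centre of its lid. Origin: centre of its underside, z up. At the start it stands upright somewhere on the 3 mm thick dark green mat.
- press_small: Small round pressing die, a spare that stays on the mat: a white nylon disc 22 mm in diameter and 14 mm thick, with an upright steel shank, 12 mm in diameter and 22 mm long, rising from the middle of its top (36 mm high in all). Origin: centre of its underside, z up along the shank. At the start it stands upright somewhere on the 3 mm thick dark green mat.
- tray_round: Fixed dark grey tray, 161 mm square, four 76 mm square cells. Origin: centre of underside, z up, x and y along its sides. Floor 3 mm thick; rim and dividers 3 mm thick, tops 9 mm over the underside. Cell centres: x = +-39.5, y = +-39.5 mm. Holds the round watch in the cell at x = -39.5, y = +39.5 mm; the other three are empty.
- tray_oblong: Fixed dark grey tray, 161 mm square, four 76 mm square cells. Origin: centre of underside, z up, x and y along its sides. Floor 3 mm thick; rim and dividers 3 mm thick, tops 9 mm over the underside. Cell centres: x = +-39.5, y = +-39.5 mm. Holds the oblong watch in the cell at x = +39.5, y = -39.5 mm; the other three are empty (one stays so).
- watch_round: Round steel watch head without strap, 40 mm in diameter, 10 mm high, pale dial up, 45 mm long over its lugs, lying loose in its cell of one tray. Origin: centre of its underside, z up.
- watch_oblong: Oblong steel watch head without strap, 26 x 36 mm, 10 mm high, pale dial up, 44 mm long over its lugs, lying loose in its cell of the other tray. Origin: centre of its underside, z up.
Mind the look-alikes: they are no part of the job. Leave any purple or turquoise look-alike of the support_oblong alone.

How it is judged:
By the outcome, as a careful person would: the job done as asked, in the order asked, and still so for the second after the job is handed in, with the robot touching nothing.
It also fails if it takes over 99 s, if anything falls off the work surface, if the arm or the gripper's body presses on something with over 40 N, if the wrist force passes 120 N, or if a joint passes its speed limit or range.

### The arm

A 6-joint arm with a two-finger parallel gripper is mounted at the origin on the work surface. World frame = base frame: x ahead of the robot, y to its left, z up, the work surface at z = 0. Lengths are in m, angles in degrees, forces in N, time in s.
With the tool pointing down it reaches from about 0.35 to 0.775 m from the base axis. Payload 7.3 kg.
Tool frame: the origin (TCP) lies at the very end of the fingers, on their centre line; the grasp point (between the pads) lies 19 mm behind it; z points along the fingers, x is the direction in which the jaws open and shut, and the axes are right-handed (so a half turn about z gives the same grasp; the last joint's range is limited). The gripper opens to 92 mm and grips with 3 to 60 N. Pads are 19 mm wide; open, the fingers measure 130 mm over their backs; the gripper's body (75 mm by 190 mm) begins 47 mm behind the grasp point.
Start: joints at [-79.412, 19.595, 87.324, -0, 73.075, -8.365], TCP at [0.171, -0.497, 0.227] pointing down, gripper open.
Joint ranges: [-145.02, 145.02], [-44.19, 115.74], [2.07, 154.8], [-57.11, 237.11], [16.16, 152.29], [-177.93, 177.93]. Speed limits (degrees/s): [147.25, 147.25, 180, 180, 180, 180].

### API

Orientations are given as [roll, pitch, yaw] about the fixed x, y, z axes, in that order (R = Rz(yaw) Ry(pitch) Rx(roll)).
In Python, from station import manip gives the robot as it stands. The module is installed in compiled form; this text tells all that it offers.
- The arm moves only by the tool step_arm, never from a script. Its argument "moves" is a list that holds one entry, the list of rows, each a list of 5 numbers: the gripper's target within -1 to 1 (fully open at 1, half-way at 0, shut at -1), then the shift along the tool's x, y, z in m, then the turn about the tool's z in degrees. A call has exactly 8 rows; each row is the pose to reach, as a shift and turn from the pose commanded when the call began, along the tool's axes at that moment; what a row does not reach only later rows make up. A row lasts 1/8 s, in which the tool goes at most 62.5 mm and 10.7 degrees, less where a joint would pass 70% of its speed; a pose out of reach is approached as far as the arm can. A call with a gripper value outside its range is refused whole. The fingers move at their own pace and stop on an object; the grip force is fixed at half the most. Time passes only in rows, so rows that repeat a pose let the fingers close, or fill a call up. It gives the time, the measured TCP pose, the force and the opening at its end, in the units of the state.
- manip.get_obs(): the state, without advancing time (a new reading comes with each control period).
- manip.snapshot(name): name is "side" or "top" or "wrist"; returns a dict with "image" (480x640x3 uint8, red, green, blue), "intrinsics" (3x3 intrinsics, pixels), "rvec" (rotation vector, rad) and "tvec" (3), from world to camera coordinates, as OpenCV has them; the wrist camera has in their place "T_tool_cam" (4x4, takes a point from camera to tool coordinates, whose origin is the TCP and whose axes are the tool frame's). Camera axes: x right, y down, z forward; pixel columns grow to the right and rows downward; lengths in m; the calibration is good to about 2 mm. A picture is of the moment at which its call begins: read the wrist's pose just before it. There is no depth.
- manip.hand_in(): hands the job in, once; it reports no verdict.
The state is a dict: "time_s": time; "joint_positions": joint angles; "qvel": joint speeds; "joint_efforts": joint torques, N m; "tool_pos": TCP position; "eef_rot": TCP orientation; "contact_force": force on the tool from outside, world axes, zero at the start; "moment": the same for the moment, N m; "opening": finger opening in m.
Only numpy, scipy, OpenCV 4.12 (cv2) and the standard library are available. Lean on these libraries where they do the work, as an engineer would, in place of code of your own. Each camera call takes 0.05 s, during which the arm holds its last target.

## Working session

There is one attempt and no reset: what is moved stays moved. The work goes in short steps, Python scripts to look and compute and a tool call to move; the robot and the scene stay as the last step left them, time stands still between calls to the robot, and variables do not carry over. Pictures are saved under pics/ and viewed, and the job is handed in when it is done.

Besides the shell and the picture viewer there is one more tool, called after "Emit:" as name(argument=value, ...), one argument or row to a line, values as JSON. step_arm: Moves the arm, as the interface text tells. Its arguments: {"type":"object","properties":{"moves":{"type":"array","items":{"type":"array","items":{"type":"array","items":{"type":"number"}}}}},"required":["moves"]}

```bash
mkdir -p pics
cat > h.py <<'E'
import numpy as np, cv2, json
from station import manip
def snap(n,f):
    s=manip.snapshot(n); cv2.imwrite('pics/'+f+'.png',s['image'][:,:,::-1]); 
    np.savez('pics/'+f+'.npz',**s); return s
E
python3 - <<'E'
from h import *
print(manip.get_obs())
for n in ('top','side'):
    s=snap(n,n+'0'); R=cv2.Rodrigues(s['rvec'])[0]; print(n,s['intrinsics'],R,-R.T@s['tvec'].ravel())
o=manip.get_obs(); s=snap('wrist','wrist0'); print(s['T_tool_cam'],s['intrinsics'])
E
```

```text
{'time_s': 0.0, 'joint_positions': array([-7.94108767e+01,  1.96379742e+01,  8.73758604e+01, -1.39599591e-03,
        7.30751287e+01, -8.36502811e+00]), 'qvel': array([-0.14609676, -0.01676485, -0.09881485, -0.02604104, -0.0008155 ,
        0.07333702]), 'joint_efforts': array([-3.75180180e-04, -4.31243777e+01, -2.44225109e+01,  7.19920266e-02,
        5.58947877e-02, -1.29730879e-04]), 'tool_pos': array([ 0.17046705, -0.49613133,  0.22603938]), 'eef_rot': array([-1.79988378e+02,  8.82110815e-02, -7.10454323e+01]), 'contact_force': array([-0.82198032,  1.39666869, -0.15572033]), 'moment': array([-0.0359047 , -0.00299033, -0.0424838 ]), 'opening': 0.09175255349189536}
top [[520.17756635   0.         312.81540338]
 [  0.         520.17756635 244.66785472]
 [  0.           0.           1.        ]] [[-1.66419796e-02 -9.99861507e-01 -1.02150438e-04]
 [-9.93667636e-01  1.65502409e-02 -1.11133791e-01]
 [ 1.11120090e-01 -1.74798269e-03 -9.93805449e-01]] [ 0.38262825 -0.0076443   0.86243959]
side [[599.98567462   0.         323.87715639]
 [  0.         599.98567462 239.32969415]
 [  0.           0.           1.        ]] [[-0.69013288 -0.72365907  0.00584392]
 [-0.37571577  0.3513843  -0.85753527]
 [ 0.61850971 -0.59400894 -0.51439198]] [-0.21277269  0.67516232  0.64056971]
[[ 9.99998344e-01  6.08453975e-04  1.71523566e-03 -1.40938648e-03]
 [-1.03376037e-03  9.65561300e-01  2.60173608e-01 -7.16279645e-02]
 [-1.49786150e-03 -2.60174950e-01  9.65560330e-01 -1.58111158e-01]
 [ 0.00000000e+00  0.00000000e+00  0.00000000e+00  1.00000000e+00]] [[376.59695229   0.         313.71774158]
 [  0.         376.59695229 241.13120068]
 [  0.           0.           1.        ]]
```

View pics/top0.png

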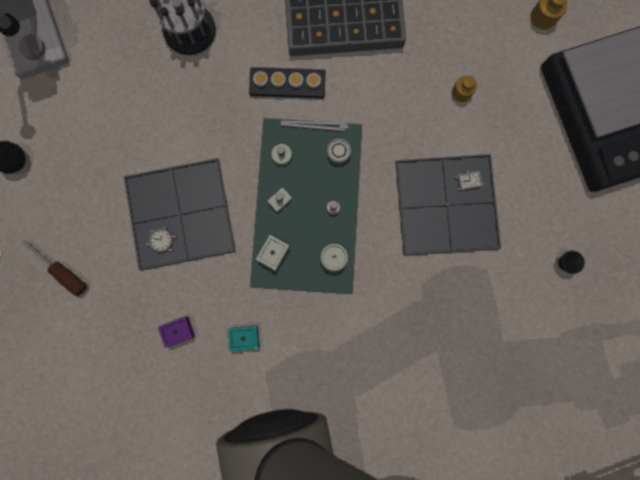

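View pics/side0.png

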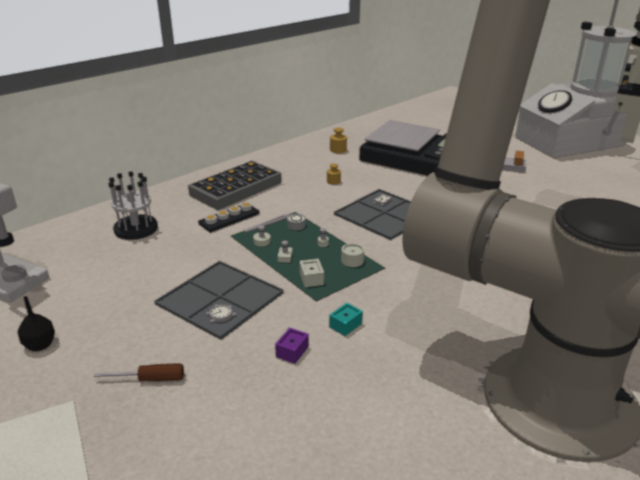

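View pics/wrist0.png

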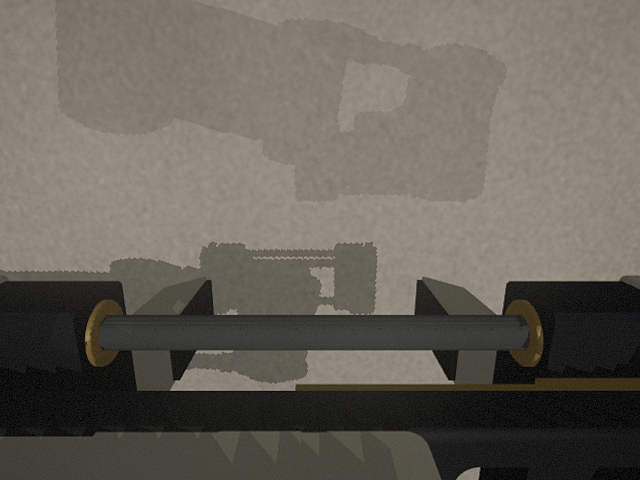

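Run:
```python
from h import *
im=cv2.imread('pics/top0.png')
cv2.imwrite('pics/c1.png',cv2.resize(im[115:300,245:370],None,fx=4,fy=3.2*1.25*.8,interpolation=cv2.INTER_CUBIC) if 0 else cv2.resize(im[115:300,245:370],None,fx=3.2,fy=3.2,interpolation=cv2.INTER_CUBIC))
a=cv2.resize(im[150:275,115:245],None,fx=3,fy=3,interpolation=cv2.INTER_CUBIC);b=cv2.resize(im[145:270,385:515],None,fx=3,fy=3,interpolation=cv2.INTER_CUBIC)
cv2.imwrite('pics/c2.png',np.hstack([a,b]))
```

```text
(no output)
```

View pics/c1.png

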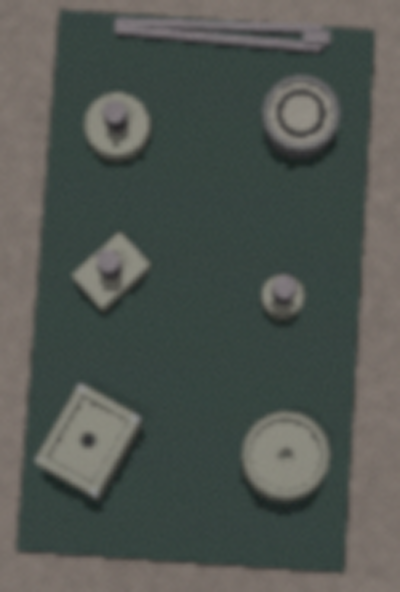

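View pics/c2.png

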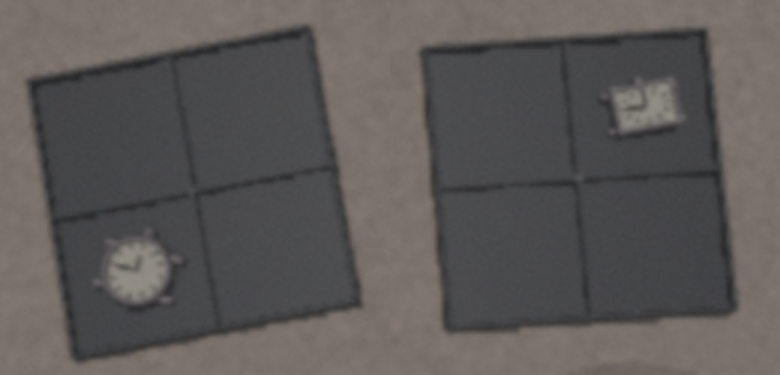

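```bash
cat >> h.py <<'E'
def ray(s,uv,z):
    R=cv2.Rodrigues(s['rvec'])[0]; t=np.array(s['tvec']).ravel(); K=s['intrinsics']
    uv=np.atleast_2d(np.array(uv,float)); d=np.c_[uv,np.ones(len(uv))]@np.linalg.inv(K).T@R; c=-R.T@t
    return (c+d*((z-c[2])/d[:,2])[:,None])[:,:2]
E
python3 - <<'E'
from h import *
s=dict(np.load('pics/top0.npz')); im=s['image']; hsv=cv2.cvtColor(im,cv2.COLOR_RGB2HSV); g=cv2.cvtColor(im,cv2.COLOR_RGB2GRAY)
for p in [(334,258),(332,262),(345,258),(280,160),(281,150),(339,150),(339,160),(150,190),(300,180),(110,200)]: print(p,im[p[1],p[0]],g[p[1],p[0]])
up=cv2.resize(g,None,fx=8,fy=8,interpolation=cv2.INTER_CUBIC)
for th in (110,125,140):
  print('th',th)
  m=(up>th).astype(np.uint8)
  cs,_=cv2.findContours(m[120*8:296*8,250*8:364*8],cv2.RETR_EXTERNAL,cv2.CHAIN_APPROX_NONE)
  for c in cs:
    a=cv2.contourArea(c)/64
    if a<60: continue
    c=(c.reshape(-1,2)+[250*8,120*8]+.5)/8-.5
    for z in (.017,.031,.023):
        q=ray(s,c,z).astype(np.float32)*1000; 
        (x,y),r=cv2.minEnclosingCircle(q); rc=cv2.minAreaRect(q)
        print(int(a),c.mean(0).round(1),z,'circ',round(x,1),round(y,1),round(2*r,1),'rect',np.round(rc[0],1),np.round(rc[1],1),round(rc[2],1))
# trays
for (x0,x1,y0,y1) in [(115,245,150,275),(385,515,145,262)]:
    m=((hsv[...,0]>60)&(g<95)).astype(np.uint8); mm=np.zeros_like(m); b=(im[...,0].astype(int)-im[...,2]<6)
    mm[y0:y1,x0:x1]=b[y0:y1,x0:x1]; mm=cv2.morphologyEx(mm,cv2.MORPH_OPEN,np.ones((5,5)))
    cs,_=cv2.findContours(mm,cv2.RETR_EXTERNAL,cv2.CHAIN_APPROX_NONE); c=max(cs,key=cv2.contourArea).reshape(-1,2)
    q=ray(s,c,.009).astype(np.float32)*1000; print(cv2.minAreaRect(q)); ap=cv2.boxPoints(cv2.minAreaRect(c.astype(np.float32))); print(ap)
E
```

```text
(334, 258) [122 122 112] 121
(332, 262) [139 138 126] 137
(345, 258) [122 122 112] 121
(280, 160) [116 116 106] 115
(281, 150) [127 120 124] 123
(339, 150) [144 140 131] 140
(339, 160) [116 115 113] 115
(150, 190) [70 70 71] 70
(300, 180) [55 68 64] 64
(110, 200) [123 115 108] 117
th 110
517 [333.8 256.6] 0.017 circ 457.0 -43.0 42.6 rect [457.  -43.1] [41.9 41.9] 84.2
517 [333.8 256.6] 0.031 circ 455.8 -42.4 41.9 rect [455.7 -42.5] [41.3 41.2] 84.2
517 [333.8 256.6] 0.023 circ 456.5 -42.7 42.3 rect [456.4 -42.8] [41.7 41.6] 84.2
594 [271.9 251.9] 0.017 circ 466.4 57.6 56.8 rect [466.5  57.8] [35.9 46.2] 59.8
594 [271.9 251.9] 0.031 circ 465.0 56.5 55.8 rect [465.1  56.7] [35.3 45.4] 59.8
594 [271.9 251.9] 0.023 circ 465.8 57.2 56.4 rect [465.9  57.4] [35.6 45.9] 59.8
209 [279.  199.2] 0.017 circ 554.2 45.3 38.3 rect [554.4  45.2] [23.1 33.3] 41.5
209 [279.  199.2] 0.031 circ 551.4 44.5 37.6 rect [551.5  44.3] [22.7 32.8] 41.5
209 [279.  199.2] 0.023 circ 553.0 45.0 38.0 rect [553.2  44.8] [22.9 33.1] 41.5
281 [281.1 153.2] 0.017 circ 631.6 41.4 32.7 rect [631.5  41.3] [32.1 32. ] 23.
[... 2076 characters left out ...]
3 circ 634.1 -54.4 17.3 rect [633.9 -54.1] [16.4 16.4] 89.0
248 [281.1 153.3] 0.017 circ 631.6 41.3 30.9 rect [631.4  41.2] [29.9 30.2] 21.6
248 [281.1 153.3] 0.031 circ 627.5 40.5 30.4 rect [627.3  40.4] [29.4 29.7] 21.6
248 [281.1 153.3] 0.023 circ 629.8 41.0 30.7 rect [629.6  40.9] [29.7 30. ] 21.6
th 140
((533.9666137695312, 212.498779296875), (161.25717163085938, 161.28152465820312), 10.313809394836426)
[[121.19086 175.95105]
 [217.92682 157.89365]
 [235.52243 252.15579]
 [138.78647 270.2132 ]]
((542.34033203125, -234.18399047851562), (160.75804138183594, 161.30987548828125), 2.8849775791168213)
[[395.18228 160.37059]
 [493.06467 152.84117]
 [500.41763 248.4294 ]
 [402.53525 255.95882]]
```

```bash
cat >> h.py <<'E'
def go(x,y,z,yaw,cur=None):
    o=manip.get_obs(); p=o['tool_pos']*1000; a=o['eef_rot'][2]
    if cur: p,a=np.array(cur[:3],float),cur[3]
    r=np.radians(a); X=np.array([np.cos(r),np.sin(r)]); Y=np.array([X[1],-X[0]]); d=np.array([x,y])-p[:2]
    print('cur',p.round(1),round(a,1),'shift mm',round(X@d,1),round(Y@d,1),round(p[2]-z,1),'turn(tool z)',round(-((yaw-a+180)%360-180),1), 't',round(o['time_s'],2),'F',o['contact_force'].round(1),'open',round(o['opening']*1000,1),'q',o['joint_positions'].round(0))
E
python3 -c "
from h import *
go(455.3,-42.2,120,-90,(171,-497,227,-71.05))"
```

```text
cur [ 171. -497.  227.] -71.0 shift mm -337.8 -416.6 107.0 turn(tool z) 18.9 t 0.15 F [ 1.2  0.8 -0.1] open 91.7 q [-79.  20.  87.  -0.  73.  -8.]
```

Emit:
step_arm(
  moves=[
    [[0.6,-0.04,-0.05,0.01,3],[0.6,-0.08,-0.1,0.02,6],[0.6,-0.12,-0.15,0.04,9],[0.6,-0.16,-0.2,0.05,12],[0.6,-0.2,-0.25,0.06,15],[0.6,-0.24,-0.3,0.08,17],[0.6,-0.28,-0.35,0.09,18.9],[0.6,-0.32,-0.395,0.1,18.9]],
  ],
)

```text
time_s: 1.15
tool_pos: [0.4318, -0.0799, 0.1295]
eef_rot: [-180.0, -0.0, -90.0]
contact_force: [1.5, -1.2, 1.0]
opening: 0.0738
```

```bash
python3 -c "
from h import *
go(455.3,-42.2,120,-90); snap('wrist','w1'); go(455.3,-42.2,120,-90)"
```

```text
cur [431.8 -79.9 129.5] -90.0 shift mm -37.7 -23.6 9.5 turn(tool z) 0.0 t 1.15 F [ 1.5 -1.2  1. ] open 73.8 q [-20.  17. 108.  -0.  54.  69.]
cur [433.6 -73.7 128.5] -89.7 shift mm -31.4 -21.9 8.5 turn(tool z) 0.3 t 1.2 F [ 1.   4.4 -1.8] open 73.6 q [-20.  17. 108.   0.  54.  70.]
```

View pics/w1.png

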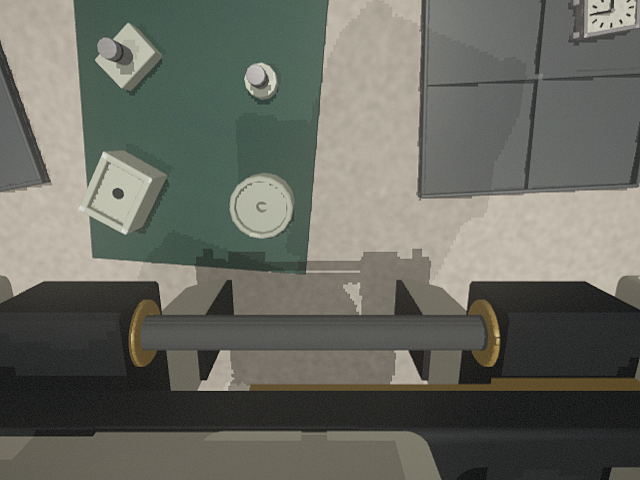

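Emit:
step_arm(
  moves=[
    [[0.6,-0.012,-0.007,0.01,0],[0.6,-0.024,-0.0146,0.02,0],[0.6,-0.024,-0.0146,0.02,0],[0.6,-0.024,-0.0146,0.02,0],[0.6,-0.024,-0.0146,0.02,0],[0.6,-0.024,-0.0146,0.02,0],[0.6,-0.024,-0.0146,0.02,0],[0.6,-0.024,-0.0146,0.02,0]],
  ],
)

```text
time_s: 2.2
tool_pos: [0.4454, -0.0577, 0.11]
eef_rot: [-180.0, -0.0, -90.0]
contact_force: [-0.6, 0.0, -0.1]
opening: 0.0736
```

Run:
```python
from h import *
from scipy.spatial.transform import Rotation as Ro
o=manip.get_obs(); s=snap('wrist','w2')
go(455.3,-42.2,12,-90)
T=np.eye(4); T[:3,:3]=Ro.from_euler('xyz',o['eef_rot'],degrees=True).as_matrix(); T[:3,3]=o['tool_pos']
W=np.linalg.inv(T@s['T_tool_cam']); np.savez('pics/w2.npz',image=s['image'],intrinsics=s['intrinsics'],rvec=cv2.Rodrigues(W[:3,:3])[0],tvec=W[:3,3])
```

```text
cur [445.4 -57.7 109.9] -89.9 shift mm -15.5 -9.9 97.9 turn(tool z) 0.1 t 2.25 F [-0.1  0.1  0.2] open 73.4 q [-17.  20. 108.  -0.  52.  73.]
```

View pics/w2.png

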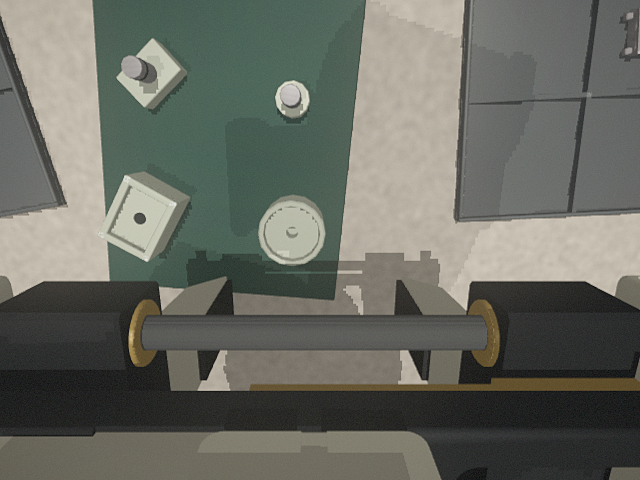

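Run:
```python
from h import *
s=dict(np.load('pics/w2.npz'))
print('suppR',ray(s,[292,230],.031)*1000,'suppO',ray(s,[139.5,214],.031)*1000,'pressO',ray(s,[151,73],.017)*1000, 'sh', ray(s,[132,66],.039)*1000,'small',ray(s,[290,94],.039)*1000,'trayO corner',ray(s,[458,219],.009)*1000)
t=dict(np.load('pics/top0.npz')); print(ray(t,[402.5,256],.009)*1000)
```

```text
suppR [[460.17865523 -42.18497965]] suppO [[470.53616101  55.12321607]] pressO [[556.08751561  44.16929138]] sh [[556.21554173  45.63883652]] small [[541.71415969 -42.54618641]] trayO corner [[ 463.06110645 -157.50447653]]
[[ 456.81785944 -156.50993285]]
```

Run:
```python
from h import *
s=dict(np.load('pics/side0.npz')); im=s['image'][:,:,::-1]
a=cv2.resize(im[205:295,230:390],None,fx=5,fy=5,interpolation=cv2.INTER_CUBIC); cv2.imwrite('pics/s1.png',a)
w=cv2.imread('pics/w2.png'); cv2.imwrite('pics/w2c.png',cv2.resize(w[160:280,90:350],None,fx=3,fy=3,interpolation=cv2.INTER_CUBIC))
```

```text
(no output)
```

View pics/s1.png

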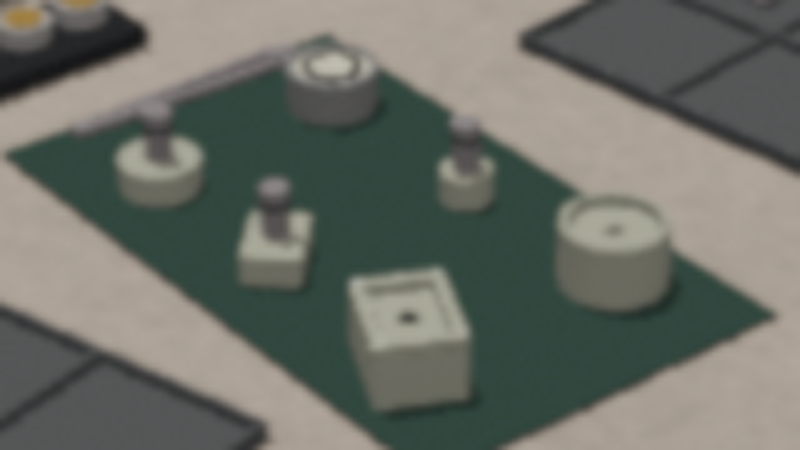

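View pics/w2c.png

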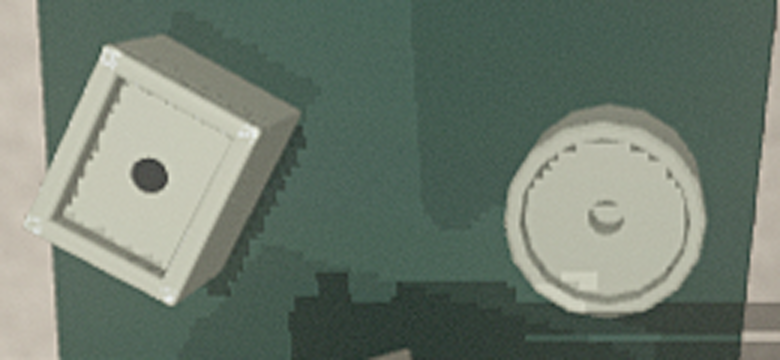

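Run:
```python
from h import *
s=dict(np.load('pics/side0.npz')); w=dict(np.load('pics/w2.npz')); t=dict(np.load('pics/top0.npz'))
f=lambda x,y:[230+(x+.5)/5-.5,205+(y+.5)/5-.5]
g=lambda x,y:[90+(x+.5)/3-.5,160+(y+.5)/3-.5]
h=lambda x,y:[245+(x+.5)/3.2-.5,115+(y+.5)/3.2-.5]
p=lambda n,v:print(n,(v*1000).round(1).tolist())
p('R side',ray(s,f(613,223),.031)); p('R wr',ray(w,g(605,220),.031)); p('R top',ray(t,h(286,455),.031))
p('O side',ray(s,f(409,310),.031)); c=ray(w,[g(110,57),g(248,133),g(172,293),g(33,223)],.031); p('O wr',c.mean(0)); print(np.degrees(np.arctan2(*(c[0]-c[3])[::-1])),np.degrees(np.arctan2(*(c[1]-c[0])[::-1])))
p('PR side',ray(s,f(160,158),.017));p('PR shank',ray(s,f(157,108),.039));p('PO shank',ray(s,f(275,187),.039));p('PO top',ray(s,f(277,233),.017));p('tin side',ray(s,f(331,66),.023))
p('PR top sh',ray(t,h(115,113),.039));p('PO top sh',ray(t,h(110,261),.039));p('tin top',ray(t,h(302,113),.023))
```

```text
R side [[456.3, -43.1]]
R wr [[458.2, -41.7]]
R top [[455.4, -42.8]]
O side [[465.4, 55.1]]
O wr [467.2, 57.4]
-30.716605330781384 -120.34570089600935
PR side [[632.6, 39.1]]
PR shank [[634.7, 37.7]]
PO shank [[555.2, 42.9]]
PO top [[556.3, 41.7]]
tin side [[635.0, -55.8]]
PR top sh [[630.5, 40.7]]
PO top sh [[554.1, 44.0]]
tin top [[633.7, -55.2]]
```

Emit:
step_arm(
  moves=[
    [[0.6,-0.015,-0.011,0.02,0],[0.6,-0.015,-0.011,0.05,0],[0.6,-0.015,-0.011,0.08,0],[0.6,-0.015,-0.011,0.098,0],[0.6,-0.015,-0.011,0.098,0],[-1,-0.015,-0.011,0.098,0],[-1,-0.015,-0.011,0.098,0],[-1,-0.015,-0.011,0.098,0]],
  ],
)

```text
time_s: 3.25
tool_pos: [0.4569, -0.0428, 0.0125]
eef_rot: [-179.9, -0.0, -89.9]
contact_force: [0.6, -0.1, 0.8]
opening: 0.048
```

Emit:
step_arm(
  moves=[
    [[-1,0,0,0,0],[-1,0,0,0,0],[-1,0,0,0,0],[-1,0,0,0,0],[-1,0,0,-0.03,0],[-1,0,0,-0.06,0],[-1,0,0,-0.08,0],[-1,0,0,-0.08,0]],
  ],
)

```text
time_s: 4.25
tool_pos: [0.4572, -0.0429, 0.0929]
eef_rot: [-179.8, -0.0, -89.9]
contact_force: [0.5, -0.9, -0.1]
opening: 0.0435
```

```bash
python3 -c "
from h import *
go(502.1,166.5,92,-90); snap('side','s2')"
```

```text
cur [457.2 -42.9  92.9] -89.9 shift mm -209.3 -45.1 0.9 turn(tool z) 0.1 t 4.25 F [ 0.5 -0.9 -0.1] open 43.5 q [-15.  22. 108.  -0.  50.  75.]
```

View pics/s2.png

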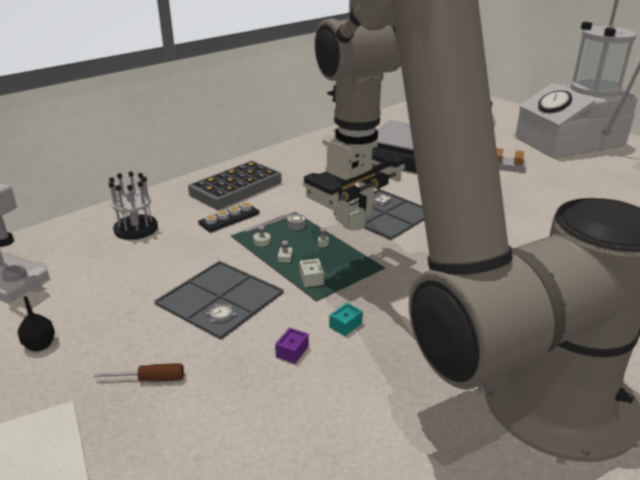

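Emit:
step_arm(
  moves=[
    [[-1,-0.03,-0.006,0,0],[-1,-0.075,-0.016,0,0],[-1,-0.12,-0.026,0,0],[-1,-0.165,-0.036,0,0],[-1,-0.2,-0.043,0,0],[-1,-0.209,-0.045,0,0],[-1,-0.209,-0.045,0,0],[-1,-0.209,-0.045,0,0]],
  ],
)

```text
time_s: 5.3
tool_pos: [0.5008, 0.1653, 0.0914]
eef_rot: [179.9, -0.0, -90.0]
contact_force: [-0.4, 0.5, -1.1]
opening: 0.0429
```

```bash
python3 -c "
from h import *
go(502.1,166.5,13.0,-90); snap('top','t2')"
```

```text
cur [500.8 165.3  91.4] -90.0 shift mm -1.2 -1.3 78.4 turn(tool z) -0.0 t 5.3 F [-0.4  0.5 -1.1] open 42.9 q [ 10.  28.  97.  -0.  54. 100.]
```

View pics/t2.png

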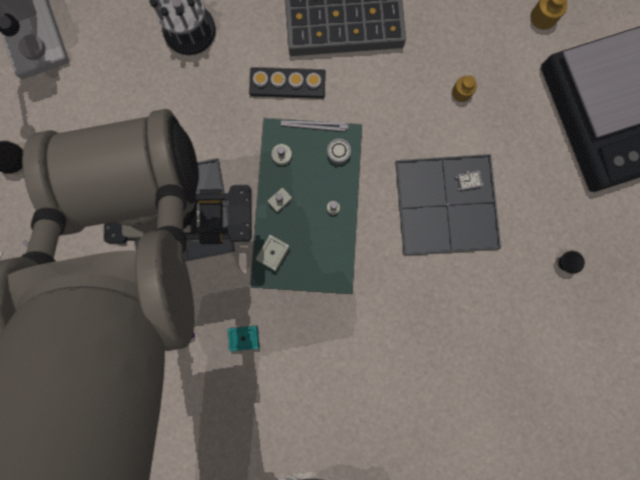

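Emit:
step_arm(
  moves=[
    [[-1,-0.001,-0.001,0.02,0],[-1,-0.001,-0.001,0.045,0],[-1,-0.001,-0.001,0.065,0],[-1,-0.001,-0.001,0.075,0],[-1,-0.001,-0.001,0.0785,0],[-1,-0.001,-0.001,0.0785,0],[0.3,-0.001,-0.001,0.0785,0],[0.3,-0.001,-0.001,0.0785,0]],
  ],
)

```text
time_s: 6.35
tool_pos: [0.5026, 0.1675, 0.0139]
eef_rot: [-179.9, 0.0, -89.9]
contact_force: [1.0, -0.2, 0.5]
opening: 0.0579
```

Emit:
step_arm(
  moves=[
    [[0.3,0,0,0,0],[0.3,0,0,-0.02,0],[0.3,0,0,-0.05,0],[0.3,0.02,-0.02,-0.08,0],[0.0,0.05,-0.06,-0.08,0],[0.0,0.08,-0.1,-0.08,0],[0.0,0.1,-0.12,-0.08,0],[0.0,0.1,-0.12,-0.08,0]],
  ],
)

```text
time_s: 7.35
tool_pos: [0.6233, 0.0659, 0.093]
eef_rot: [-180.0, -0.0, -90.1]
contact_force: [-0.3, 1.3, -0.5]
opening: 0.0459
```

```bash
python3 -c "
from h import *
go(632,40,90,-90); snap('side','s3');snap('top','t3')"
```

```text
cur [623.3  65.9  93. ] -90.1 shift mm 25.9 -8.7 3.0 turn(tool z) -0.1 t 7.35 F [-0.3  1.3 -0.5] open 45.9 q [-1. 37. 80. -0. 63. 89.]
```

View pics/s3.png

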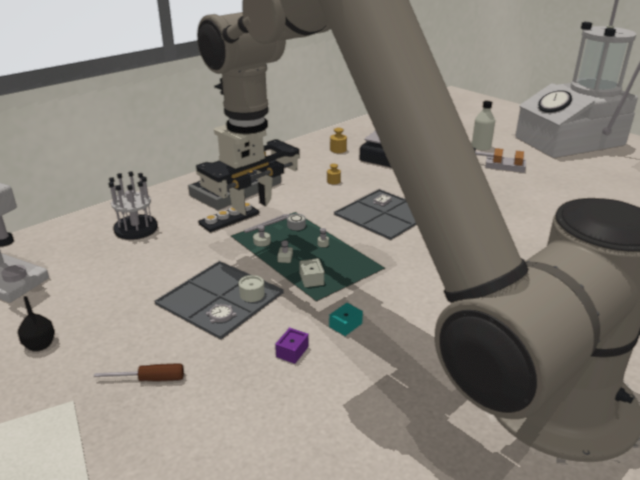

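Emit:
step_arm(
  moves=[
    [[0,0.013,-0.004,0,0],[0,0.026,-0.009,0,0],[0,0.026,-0.009,0,0],[0,0.026,-0.009,0.02,0],[0,0.026,-0.009,0.03,0],[0,0.026,-0.009,0.03,0],[0,0.026,-0.009,0.03,0],[0,0.026,-0.009,0.03,0]],
  ],
)

```text
time_s: 8.45
tool_pos: [0.6317, 0.0415, 0.0641]
eef_rot: [-179.9, -0.0, -89.9]
contact_force: [0.0, -0.9, -0.1]
opening: 0.046
```

```bash
python3 -c "
from h import *
go(632,40,20.5,-90); snap('wrist','w3');snap('side','s4')
im=cv2.imread('pics/s4.png');cv2.imwrite('pics/s4c.png',cv2.resize(im[150:300,170:330],None,fx=4,fy=4,interpolation=cv2.INTER_CUBIC))"
```

```text
cur [631.7  41.5  64.1] -89.9 shift mm 1.5 -0.3 43.6 turn(tool z) 0.1 t 8.45 F [ 0.  -0.9 -0.1] open 46.0 q [-3. 40. 80. -0. 60. 87.]
```

View pics/w3.png

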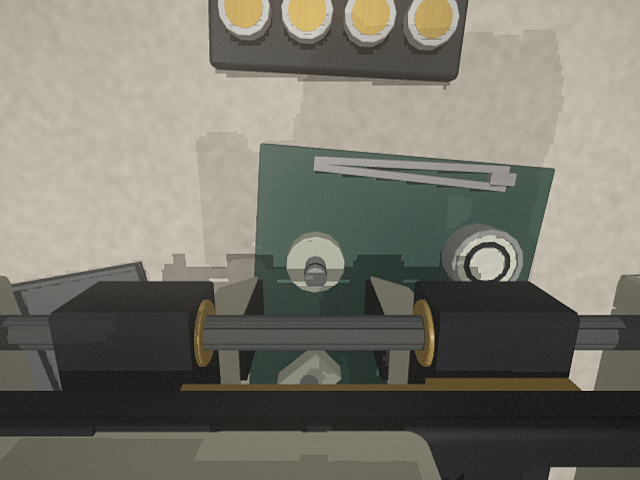

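View pics/s4c.png

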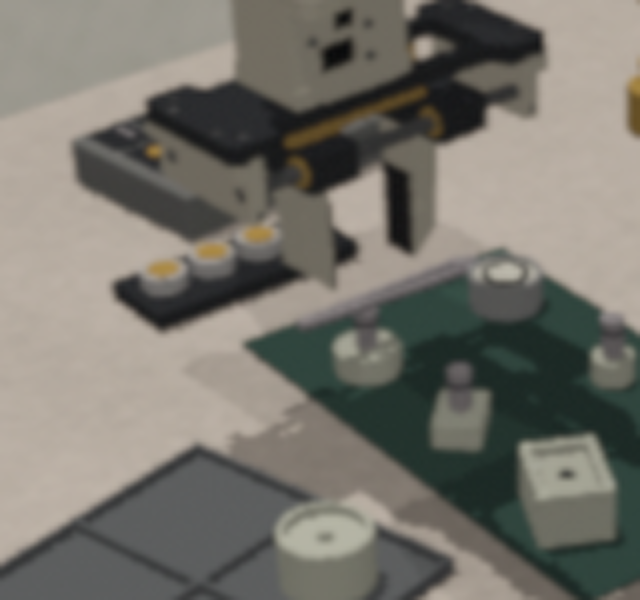

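Emit:
step_arm(
  moves=[
    [[0,0.001,-0.002,0.01,0],[0,0.001,-0.002,0.025,0],[0,0.001,-0.002,0.038,0],[0,0.001,-0.002,0.0435,0],[0,0.001,-0.002,0.0435,0],[-1,0.001,-0.002,0.0435,0],[-1,0.001,-0.002,0.0435,0],[-1,0.001,-0.002,0.0435,0]],
  ],
)

```text
time_s: 9.55
tool_pos: [0.6335, 0.0405, 0.0203]
eef_rot: [-180.0, -0.0, -89.9]
contact_force: [0.1, -0.1, 0.0]
opening: 0.0205
```

Emit:
step_arm(
  moves=[
    [[-1,0,0,0,0],[-1,0,0,0,0],[-1,0,0,0,0],[-1,0,0,0,0],[-1,0,0,-0.03,0],[-1,0,0,-0.06,0],[-1,0,0,-0.08,0],[-1,0,0,-0.08,0]],
  ],
)

```text
time_s: 10.55
tool_pos: [0.6343, 0.0404, 0.1014]
eef_rot: [-179.8, -0.0, -89.9]
contact_force: [-0.7, -0.6, -0.2]
opening: 0.011
```

```bash
python3 -c "
from h import *
go(565.8,258.5,100,-90); snap('side','s5')
im=cv2.imread('pics/s5.png');cv2.imwrite('pics/s5c.png',cv2.resize(im[130:300,170:340],None,fx=3.5,fy=3.5,interpolation=cv2.INTER_CUBIC))"
```

```text
cur [634.3  40.4 101.4] -89.9 shift mm -218.1 68.3 1.4 turn(tool z) 0.1 t 10.55 F [-0.7 -0.6 -0.2] open 11.0 q [-3. 37. 78. -0. 64. 87.]
```

View pics/s5c.png

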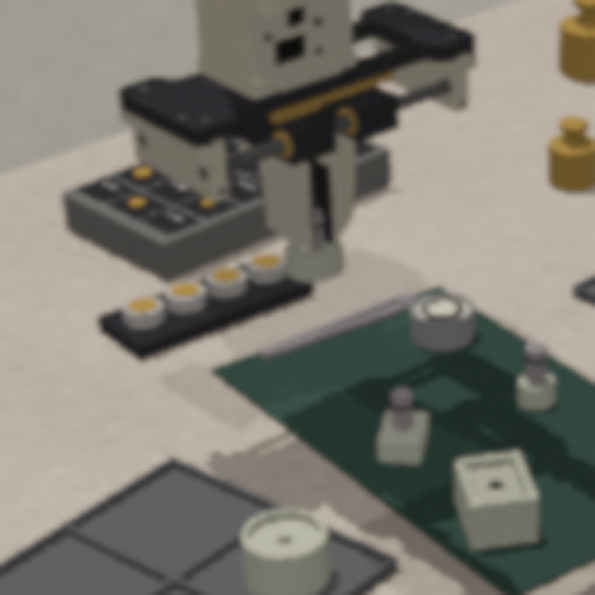

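Emit:
step_arm(
  moves=[
    [[-1,-0.03,0.01,0,0],[-1,-0.075,0.023,0,0],[-1,-0.12,0.038,0,0],[-1,-0.165,0.052,0,0],[-1,-0.205,0.064,0,0],[-1,-0.218,0.068,0,0],[-1,-0.218,0.068,0,0],[-1,-0.218,0.068,0,0]],
  ],
)

```text
time_s: 11.6
tool_pos: [0.5655, 0.2571, 0.0993]
eef_rot: [180.0, -0.0, -90.0]
contact_force: [0.5, -0.6, -0.2]
opening: 0.0113
```

```bash
python3 -c "
from h import *
go(565.8,258.5,21,-90); "
```

```text
cur [565.5 257.1  99.3] -90.0 shift mm -1.4 -0.3 78.3 turn(tool z) -0.0 t 11.6 F [ 0.5 -0.6 -0.2] open 11.3 q [ 17.  36.  81.  -0.  63. 107.]
```

Emit:
step_arm(
  moves=[
    [[-1,-0.001,0,0.02,0],[-1,-0.001,0,0.045,0],[-1,-0.001,0,0.065,0],[-1,-0.001,0,0.075,0],[-1,-0.001,0,0.079,0],[-1,-0.001,0,0.079,0],[-0.2,-0.001,0,0.079,0],[-0.2,-0.001,0,0.079,0]],
  ],
)

```text
time_s: 12.6
tool_pos: [0.5655, 0.2596, 0.0216]
eef_rot: [-179.9, 0.0, -89.9]
contact_force: [-0.2, -0.4, 0.2]
opening: 0.0266
```

Emit:
step_arm(
  moves=[
    [[-0.2,0,0,0,0],[-0.2,0,0,-0.02,0],[-0.2,0,0,-0.05,0],[0.4,0.04,0,-0.08,0],[0.4,0.09,-0.01,-0.08,0],[0.4,0.14,-0.03,-0.08,0],[0.4,0.19,-0.05,-0.08,0],[0.4,0.24,-0.06,-0.08,0]],
  ],
)

```text
time_s: 13.6
tool_pos: [0.6262, 0.0178, 0.1011]
eef_rot: [-179.9, -0.0, -89.9]
contact_force: [0.2, 0.5, 0.1]
opening: 0.0643
```

```bash
python3 -c "
from h import *
go(634.5,-55,80,-90); snap('side','s6')
im=cv2.imread('pics/s6.png');cv2.imwrite('pics/s6c.png',cv2.resize(im[130:340,150:340],None,fx=3,fy=2.8,interpolation=cv2.INTER_CUBIC))"
```

```text
cur [626.2  17.8 101.1] -89.9 shift mm 72.8 -8.3 21.1 turn(tool z) 0.1 t 13.6 F [0.2 0.5 0.1] open 64.3 q [-5. 37. 80. -0. 64. 85.]
```

View pics/s6c.png

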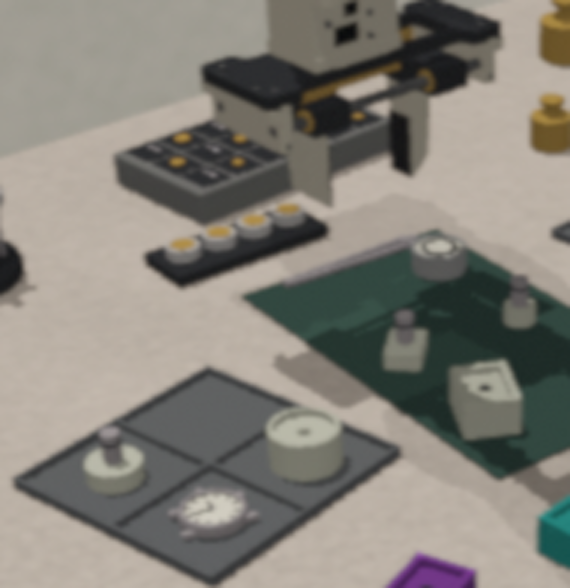

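Emit:
step_arm(
  moves=[
    [[0.5,0.03,-0.004,0,0],[0.5,0.06,-0.008,0,0],[0.5,0.073,-0.009,0.01,0],[0.5,0.073,-0.009,0.03,0],[0.5,0.073,-0.009,0.045,0],[0.5,0.073,-0.009,0.05,0],[0.5,0.073,-0.009,0.05,0],[0.5,0.073,-0.009,0.05,0]],
  ],
)

```text
time_s: 14.65
tool_pos: [0.6349, -0.0533, 0.0515]
eef_rot: [-179.9, -0.0, -89.9]
contact_force: [0.3, -1.0, 0.1]
opening: 0.0689
```

```bash
python3 -c "
from h import *
go(634.5,-55,10,-90); snap('wrist','w4')"
```

```text
cur [634.9 -53.3  51.5] -89.9 shift mm 1.7 0.4 41.5 turn(tool z) 0.1 t 14.65 F [ 0.3 -1.   0.1] open 68.9 q [-12.  41.  80.  -0.  59.  78.]
```

View pics/w4.png

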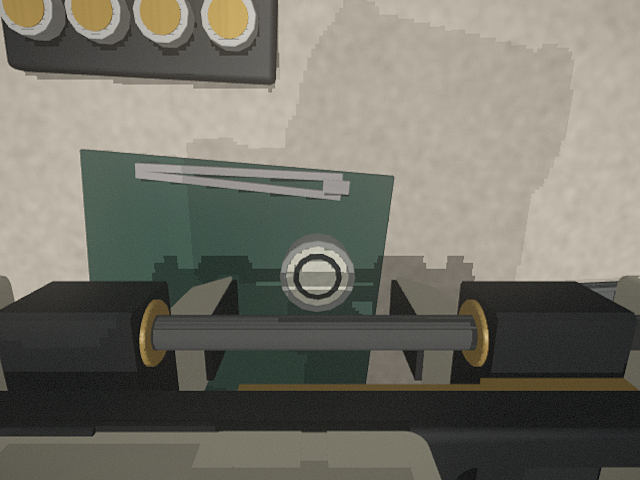

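Emit:
step_arm(
  moves=[
    [[0.5,0.001,-0.001,0.01,0],[0.5,0.001,-0.001,0.025,0],[0.5,0.001,-0.001,0.036,0],[0.5,0.001,-0.001,0.041,0],[0.5,0.001,-0.001,0.041,0],[-1,0.001,-0.001,0.041,0],[-1,0.001,-0.001,0.041,0],[-1,0.001,-0.001,0.041,0]],
  ],
)

```text
time_s: 15.7
tool_pos: [0.6356, -0.0545, 0.0103]
eef_rot: [-180.0, -0.0, -89.9]
contact_force: [0.3, 0.9, 0.1]
opening: 0.0436
```

Emit:
step_arm(
  moves=[
    [[-1,0,0,0,0],[-1,0,0,0,0],[-1,0,0,0,0],[-1,0,0,0,0],[-1,0,0,-0.03,0],[-1,0,0,-0.06,0],[-1,0,0,-0.08,0],[-1,0,0,-0.08,0]],
  ],
)

```text
time_s: 16.7
tool_pos: [0.6363, -0.0546, 0.0912]
eef_rot: [-179.8, -0.0, -89.9]
contact_force: [-0.5, 0.3, 0.1]
opening: 0.0393
```

```bash
python3 -c "
from h import *
go(580,180.7,91,-90); snap('side','s7')
im=cv2.imread('pics/s7.png');cv2.imwrite('pics/s7c.png',cv2.resize(im[130:340,150:360],None,fx=2.8,fy=2.8,interpolation=cv2.INTER_CUBIC))"
```

```text
cur [636.3 -54.6  91.2] -89.9 shift mm -235.4 56.1 0.2 turn(tool z) 0.1 t 16.7 F [-0.5  0.3  0.1] open 39.3 q [-12.  38.  78.  -0.  63.  78.]
```

View pics/s7c.png

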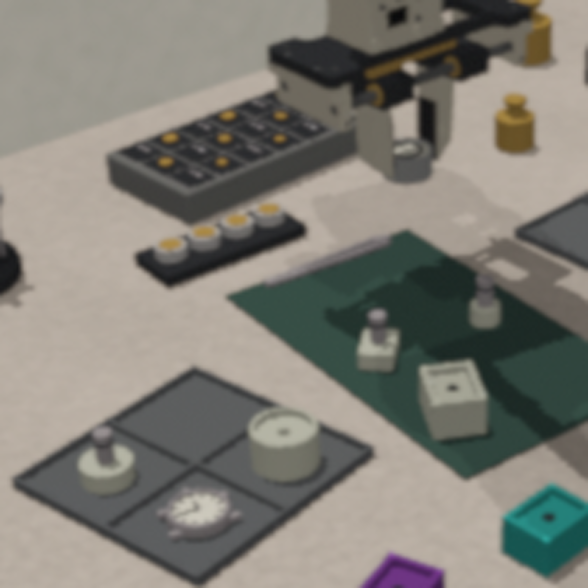

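Emit:
step_arm(
  moves=[
    [[-1,-0.03,0.008,0,0],[-1,-0.08,0.019,0,0],[-1,-0.13,0.031,0,0],[-1,-0.18,0.043,0,0],[-1,-0.22,0.053,0,0],[-1,-0.236,0.056,0,0],[-1,-0.236,0.056,0,0],[-1,-0.236,0.056,0,0]],
  ],
)

```text
time_s: 17.75
tool_pos: [0.5795, 0.1801, 0.0893]
eef_rot: [180.0, -0.0, -90.0]
contact_force: [0.1, 0.4, -1.5]
opening: 0.039
```

```bash
python3 -c "
from h import *
go(580,180.7,11,-90)"
```

```text
cur [579.5 180.1  89.3] -90.0 shift mm -0.6 -0.5 78.3 turn(tool z) -0.0 t 17.75 F [ 0.1  0.4 -1.5] open 39.0 q [ 10.  36.  84.  -0.  61. 100.]
```

Emit:
step_arm(
  moves=[
    [[-1,0,0,0.02,0],[-1,0,0,0.045,0],[-1,0,0,0.065,0],[-1,0,0,0.075,0],[-1,0,0,0.0795,0],[-1,0,0,0.0795,0],[0.2,0,0,0.0795,0],[0.2,0,0,0.0795,0]],
  ],
)

```text
time_s: 18.75
tool_pos: [0.5795, 0.1815, 0.0109]
eef_rot: [-179.9, 0.0, -89.9]
contact_force: [-0.1, 0.6, 0.2]
opening: 0.0534
```

Emit:
step_arm(
  moves=[
    [[0.2,0,0,0,0],[0.2,0,0,-0.02,0],[0.2,0,0,-0.05,0],[0.2,0.03,0.02,-0.08,10],[0.4,0.07,0.06,-0.08,20],[0.4,0.1,0.09,-0.08,30],[0.4,0.12,0.11,-0.08,30],[0.4,0.12,0.11,-0.08,30]],
  ],
)

```text
time_s: 19.75
tool_pos: [0.4684, 0.0605, 0.0907]
eef_rot: [180.0, -0.0, -120.0]
contact_force: [-0.1, 0.1, 0.7]
opening: 0.0646
```

```bash
python3 -c "
from h import *
go(466,56.7,90,-120.2); snap('side','s8')
im=cv2.imread('pics/s8.png');cv2.imwrite('pics/s8c.png',cv2.resize(im[130:340,150:360],None,fx=2.8,fy=2.8,interpolation=cv2.INTER_CUBIC))"
```

```text
cur [468.4  60.5  90.7] -120.0 shift mm 4.5 0.2 0.7 turn(tool z) 0.2 t 19.75 F [-0.1  0.1  0.7] open 64.6 q [ -2.  24. 106.  -0.  50. 118.]
```

View pics/s8c.png

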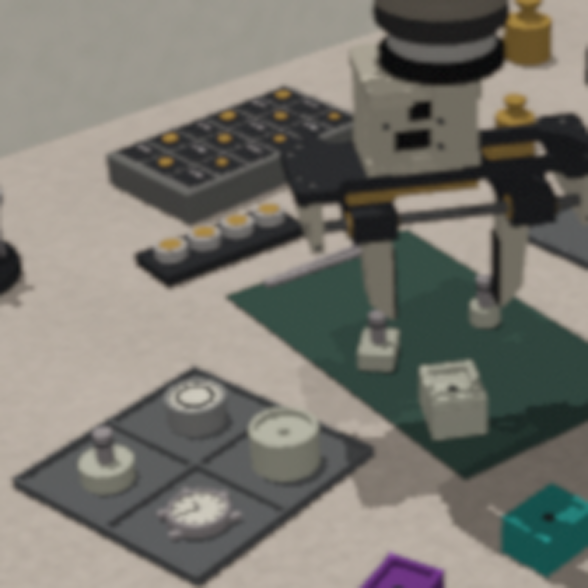

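Emit:
step_arm(
  moves=[
    [[0.4,0.004,0,0,0],[0.4,0.004,0,0.02,0],[0.4,0.004,0,0.05,0],[0.4,0.004,0,0.07,0],[0.4,0.004,0,0.078,0],[0.4,0.004,0,0.078,0],[-1,0.004,0,0.078,0],[-1,0.004,0,0.078,0]],
  ],
)

```text
time_s: 20.8
tool_pos: [0.4679, 0.0579, 0.0131]
eef_rot: [-179.9, 0.0, -119.9]
contact_force: [-0.3, -0.1, -0.0]
opening: 0.0488
```

Emit:
step_arm(
  moves=[
    [[-1,0,0,0,0],[-1,0,0,0,0],[-1,0,0,0,0],[-1,0,0,0,0],[-1,0,0,-0.03,0],[-1,0,0,-0.06,0],[-1,0,0,-0.08,0],[-1,0,0,-0.08,0]],
  ],
)

```text
time_s: 21.8
tool_pos: [0.4682, 0.0579, 0.0934]
eef_rot: [-179.8, 0.1, -119.9]
contact_force: [-0.3, 0.2, -0.5]
opening: 0.0356
```

```bash
python3 -c "
from h import *
go(500.9,-196.7,92,-87.1); snap('side','s9')
im=cv2.imread('pics/s9.png');cv2.imwrite('pics/s9c.png',cv2.resize(im[130:340,150:440],None,fx=2.6,fy=2.6,interpolation=cv2.INTER_CUBIC))"
```

```text
cur [468.2  57.9  93.4] -119.9 shift mm 204.3 -155.4 1.4 turn(tool z) -32.8 t 21.8 F [-0.3  0.2 -0.5] open 35.6 q [ -2.  23. 106.  -0.  51. 118.]
```

View pics/s9c.png

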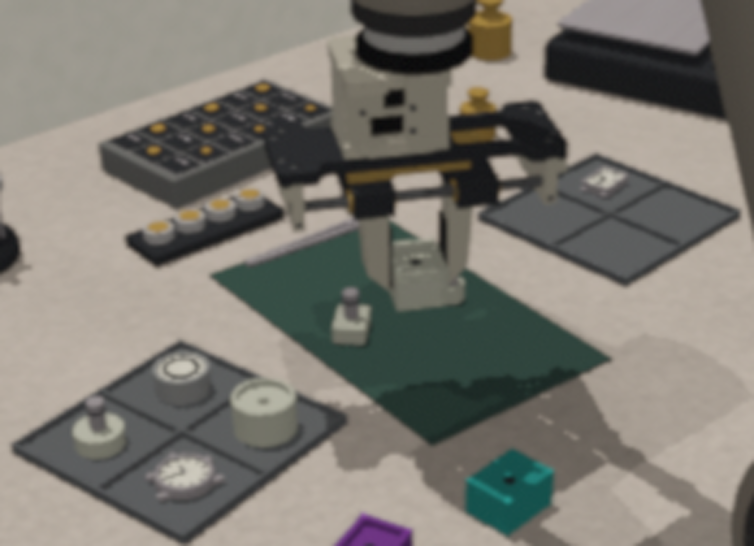

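Emit:
step_arm(
  moves=[
    [[-1,0.03,-0.02,0,-5],[-1,0.07,-0.053,0,-12],[-1,0.11,-0.084,0,-19],[-1,0.15,-0.115,0,-26],[-1,0.19,-0.145,0,-32.8],[-1,0.2045,-0.1555,0,-32.8],[-1,0.2045,-0.1555,0,-32.8],[-1,0.2045,-0.1555,0,-32.8]],
  ],
)

```text
time_s: 22.85
tool_pos: [0.4994, -0.1954, 0.0917]
eef_rot: [179.9, 0.1, -87.1]
contact_force: [0.3, 0.2, -0.3]
opening: 0.0355
```

```bash
python3 -c "
from h import *
go(500.9,-196.7,13,-87.1)"
```

```text
cur [ 499.4 -195.4   91.7] -87.1 shift mm 1.4 -1.4 78.7 turn(tool z) -0.0 t 22.85 F [ 0.3  0.2 -0.3] open 35.5 q [-30.  29.  96.   0.  55.  58.]
```

Emit:
step_arm(
  moves=[
    [[-1,0.001,-0.001,0.02,0],[-1,0.001,-0.001,0.045,0],[-1,0.001,-0.001,0.065,0],[-1,0.001,-0.001,0.075,0],[-1,0.001,-0.001,0.0795,0],[-1,0.001,-0.001,0.0795,0],[0.2,0.001,-0.001,0.0795,0],[0.2,0.001,-0.001,0.0795,0]],
  ],
)

```text
time_s: 23.85
tool_pos: [0.5013, -0.198, 0.0133]
eef_rot: [-180.0, -0.0, -87.2]
contact_force: [0.1, 0.6, 0.1]
opening: 0.0512
```

Emit:
step_arm(
  moves=[
    [[0.2,0,0,0,0],[0.2,0,0,-0.02,0],[0.2,0,0,-0.05,0],[0.2,-0.03,-0.01,-0.08,10],[0,-0.08,-0.02,-0.08,20],[0,-0.13,-0.03,-0.08,30],[0,-0.18,-0.04,-0.08,40],[0,-0.21,-0.05,-0.08,50]],
  ],
)

```text
time_s: 24.85
tool_pos: [0.5404, 0.0166, 0.093]
eef_rot: [180.0, 0.0, -137.4]
contact_force: [0.2, -0.2, -0.5]
opening: 0.0461
```

Emit:
step_arm(
  moves=[
    [[0,0,0,0,0],[0,0,0,0,0],[0,0,0,0,0],[0,0,0,0,0],[0,0,0,0,0],[0,0,0,0,0],[0,0,0,0,0],[0,0,0,0,0]],
  ],
)

```text
time_s: 25.85
tool_pos: [0.5405, 0.0144, 0.0929]
eef_rot: [-180.0, -0.0, -137.1]
contact_force: [1.3, 0.5, 0.1]
opening: 0.0461
```

```bash
python3 -c "
from h import *
go(555,44,80,-138.5); snap('side','s10')
im=cv2.imread('pics/s10.png');cv2.imwrite('pics/s10c.png',cv2.resize(im[130:340,150:440],None,fx=2.6,fy=2.6,interpolation=cv2.INTER_CUBIC))"
```

```text
cur [540.5  14.4  92.9] -137.1 shift mm -30.8 11.9 12.9 turn(tool z) 1.4 t 25.85 F [1.3 0.5 0.1] open 46.1 q [ -7.  29.  95.  -0.  56. 131.]
```

View pics/s10c.png

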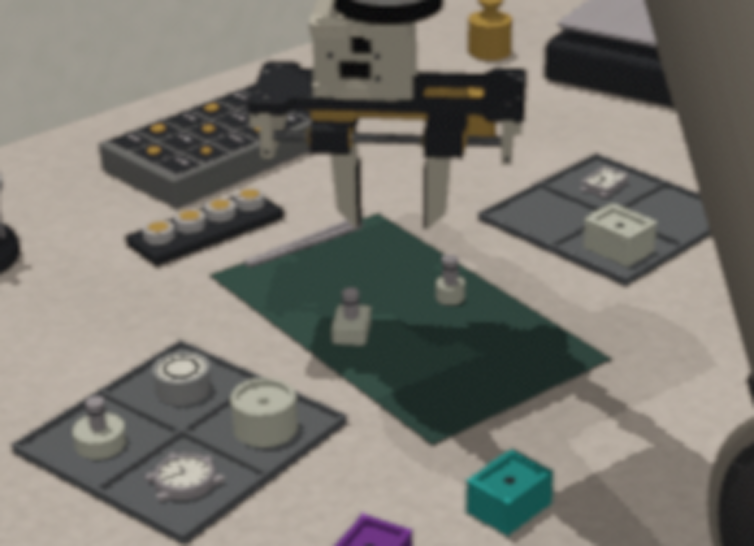

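Emit:
step_arm(
  moves=[
    [[0,-0.015,0.006,0,1.4],[0,-0.031,0.012,0,1.4],[0,-0.031,0.012,0.02,1.4],[0,-0.031,0.012,0.03,1.4],[0,-0.031,0.012,0.03,1.4],[0,-0.031,0.012,0.03,1.4],[0,-0.031,0.012,0.03,1.4],[0,-0.031,0.012,0.03,1.4]],
  ],
)

```text
time_s: 26.9
tool_pos: [0.5553, 0.0441, 0.0633]
eef_rot: [-180.0, 0.0, -138.6]
contact_force: [1.0, -0.9, -0.7]
opening: 0.0458
```

Run:
```python
from h import *
from scipy.spatial.transform import Rotation as Ro
o=manip.get_obs(); s=snap('wrist','w5')
go(555,44,20.5,-138.5)
T=np.eye(4); T[:3,:3]=Ro.from_euler('xyz',o['eef_rot'],degrees=True).as_matrix(); T[:3,3]=o['tool_pos']
W=np.linalg.inv(T@s['T_tool_cam']); np.savez('pics/w5.npz',image=s['image'],intrinsics=s['intrinsics'],rvec=cv2.Rodrigues(W[:3,:3])[0],tvec=W[:3,3])
```

```text
cur [555.3  44.1  63.2] -138.6 shift mm 0.3 0.1 42.7 turn(tool z) -0.1 t 26.95 F [-0.5 -0.2 -1.1] open 45.9 q [ -3.  33.  94.  -0.  53. 135.]
```

View pics/w5.png

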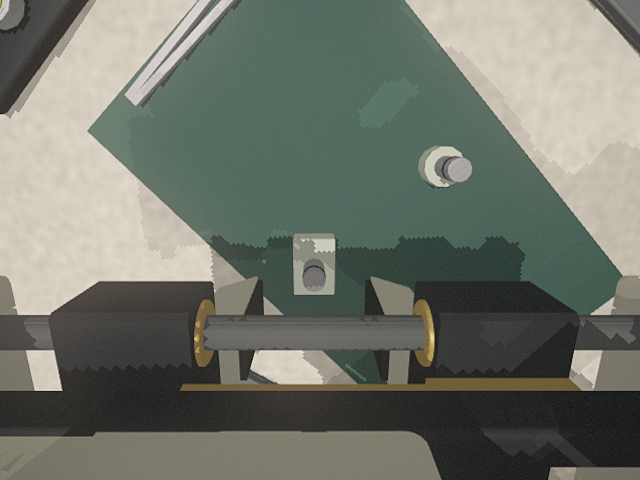

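Emit:
step_arm(
  moves=[
    [[0,0,-0.001,0.01,0],[0,0,-0.001,0.025,0],[0,0,-0.001,0.037,0],[0,0,-0.001,0.0425,0],[0,0,-0.001,0.0425,0],[-1,0,-0.001,0.0425,0],[-1,0,-0.001,0.0425,0],[-1,0,-0.001,0.0425,0]],
  ],
)

```text
time_s: 27.95
tool_pos: [0.5559, 0.0435, 0.0207]
eef_rot: [-180.0, 0.0, -138.5]
contact_force: [0.0, 0.1, -0.6]
opening: 0.0204
```

Emit:
step_arm(
  moves=[
    [[-1,0,0,0,0],[-1,0,0,0,0],[-1,0,0,0,0],[-1,0,0,0,0],[-1,0,0,-0.03,0],[-1,0,0,-0.06,0],[-1,0,0,-0.08,0],[-1,0,0,-0.08,0]],
  ],
)

```text
time_s: 28.95
tool_pos: [0.5566, 0.0434, 0.1015]
eef_rot: [-179.9, 0.1, -138.5]
contact_force: [-0.5, 0.4, -1.0]
opening: 0.0108
```

```bash
python3 -c "
from h import *
go(579.8,-192.7,100,-87.1); snap('side','s11')
im=cv2.imread('pics/s11.png');cv2.imwrite('pics/s11c.png',cv2.resize(im[130:340,150:440],None,fx=2.6,fy=2.6,interpolation=cv2.INTER_CUBIC))"
```

```text
cur [556.6  43.4 101.5] -138.5 shift mm 139.0 -192.3 1.5 turn(tool z) -51.4 t 28.95 F [-0.5  0.4 -1. ] open 10.8 q [ -3.  30.  92.  -0.  58. 135.]
```

View pics/s11c.png

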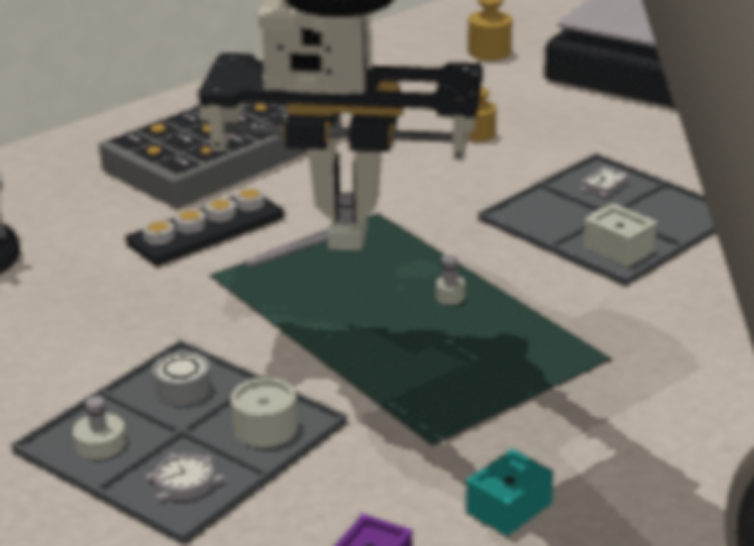

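Emit:
step_arm(
  moves=[
    [[-1,0.02,-0.028,0,-8],[-1,0.05,-0.069,0,-17],[-1,0.08,-0.111,0,-27],[-1,0.108,-0.15,0,-37],[-1,0.13,-0.18,0,-46],[-1,0.139,-0.1925,0,-51.4],[-1,0.139,-0.1925,0,-51.4],[-1,0.139,-0.1925,0,-51.4]],
  ],
)

```text
time_s: 30.0
tool_pos: [0.5785, -0.1918, 0.0994]
eef_rot: [179.9, 0.1, -87.2]
contact_force: [1.0, 0.5, -0.7]
opening: 0.011
```

```bash
python3 -c "
from h import *
go(579.8,-192.7,21,-87.1)"
```

```text
cur [ 578.5 -191.8   99.4] -87.2 shift mm 0.9 -1.3 78.4 turn(tool z) -0.1 t 30.0 F [ 1.   0.5 -0.7] open 11.0 q [-26.  35.  83.   0.  62.  62.]
```

Emit:
step_arm(
  moves=[
    [[-1,0,-0.001,0.02,0],[-1,0,-0.001,0.045,0],[-1,0,-0.001,0.065,0],[-1,0,-0.001,0.075,0],[-1,0,-0.001,0.079,0],[-1,0,-0.001,0.0795,0],[-0.2,0,-0.001,0.0795,0],[-0.2,0,-0.001,0.0795,0]],
  ],
)

```text
time_s: 31.0
tool_pos: [0.5803, -0.193, 0.0216]
eef_rot: [-179.9, -0.0, -87.2]
contact_force: [-0.4, 0.7, -0.4]
opening: 0.0265
```

Emit:
step_arm(
  moves=[
    [[-0.2,0,0,0,0],[-0.2,0,0,-0.02,0],[-0.2,0,0,-0.05,0],[-0.2,0,0,-0.1,0],[-0.2,0,0.03,-0.15,0],[0,-0.05,0.05,-0.16,0],[0,-0.1,0.08,-0.16,0],[0,-0.15,0.09,-0.16,0]],
  ],
)

```text
time_s: 32.0
tool_pos: [0.481, -0.0463, 0.1814]
eef_rot: [-180.0, -0.0, -87.2]
contact_force: [1.1, -0.4, 0.6]
opening: 0.0459
```

```bash
python3 -c "
from h import *
go(171,-497,227,-71); snap('side','s12'); snap('top','t12')
im=cv2.imread('pics/s12.png');cv2.imwrite('pics/s12c.png',cv2.resize(im[130:340,150:440],None,fx=2.6,fy=2.6,interpolation=cv2.INTER_CUBIC))"
```

```text
cur [481.  -46.3 181.4] -87.2 shift mm 435.1 331.5 -45.6 turn(tool z) -16.2 t 32.0 F [ 1.1 -0.4  0.6] open 45.9 q [-15.  18.  98.  -0.  64.  73.]
```

View pics/s12c.png

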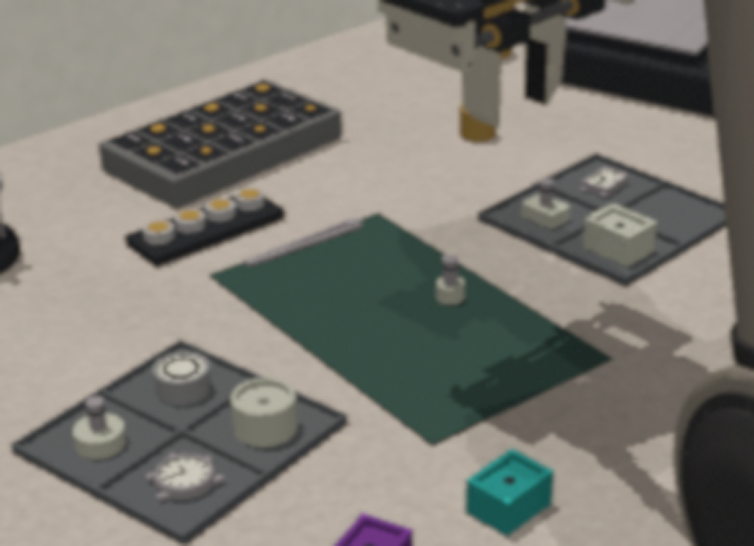

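View pics/t12.png

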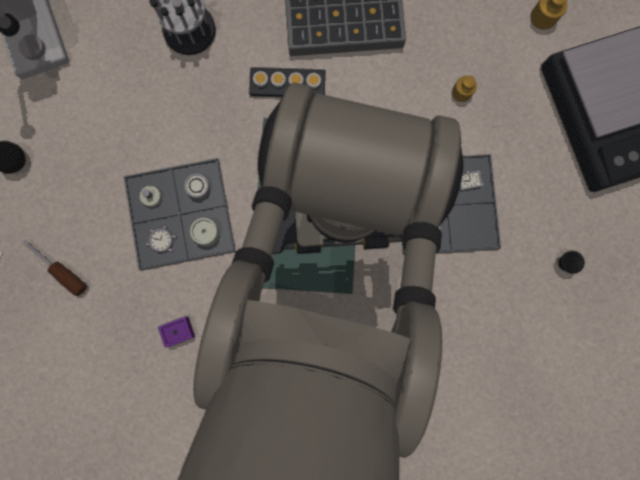

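Emit:
step_arm(
  moves=[
    [[0,0.03,0.02,-0.03,0],[0,0.08,0.05,-0.05,0],[0,0.13,0.08,-0.05,0],[0,0.18,0.11,-0.05,0],[0,0.23,0.14,-0.05,0],[0,0.27,0.17,-0.05,0],[0,0.31,0.2,-0.05,0],[0,0.35,0.22,-0.05,0]],
  ],
)

```text
time_s: 33.1
tool_pos: [0.2786, -0.4101, 0.2312]
eef_rot: [-180.0, -0.1, -87.2]
contact_force: [1.0, -0.1, 0.9]
opening: 0.0459
```

Emit:
step_arm(
  moves=[
    [[0,0.03,0.02,0,0],[0,0.06,0.04,0,0],[0,0.09,0.06,0,0],[0,0.1,0.07,0,0],[0,0.1,0.07,0,0],[0,0.1,0.07,0,0],[0,0.1,0.07,0,0],[0,0.1,0.07,0,0]],
  ],
)

```text
time_s: 34.1
tool_pos: [0.216, -0.5108, 0.2312]
eef_rot: [-180.0, -0.0, -87.1]
contact_force: [-0.3, -0.4, -1.4]
opening: 0.046
```

Run:
```python
from h import *
s=snap('top','t13')
im=cv2.imread('pics/t13.png')
a=cv2.resize(im[150:275,115:245],None,fx=3,fy=3,interpolation=cv2.INTER_CUBIC);b=cv2.resize(im[145:270,385:515],None,fx=3,fy=3,interpolation=cv2.INTER_CUBIC)
cv2.imwrite('pics/t13c.png',np.hstack([a,b]))
s=snap('side','s13'); im=cv2.imread('pics/s13.png')
a=cv2.resize(im[255:340,150:290],None,fx=5,fy=5,interpolation=cv2.INTER_CUBIC); cv2.imwrite('pics/s13a.png',a)
b=cv2.resize(im[180:245,325:440],None,fx=6,fy=6,interpolation=cv2.INTER_CUBIC); cv2.imwrite('pics/s13b.png',b)
```

```text
(no output)
```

View pics/t13c.png

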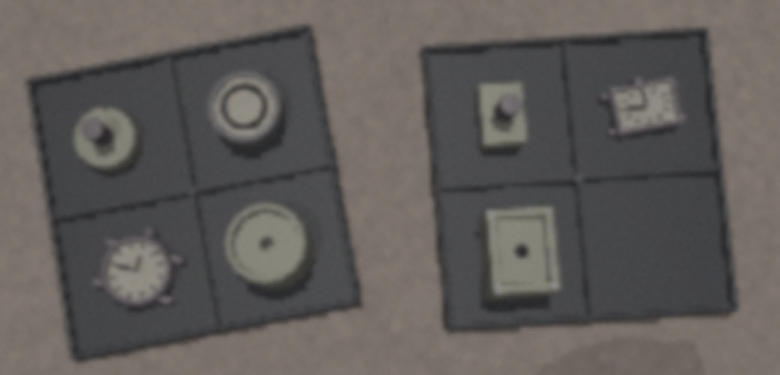

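View pics/s13a.png

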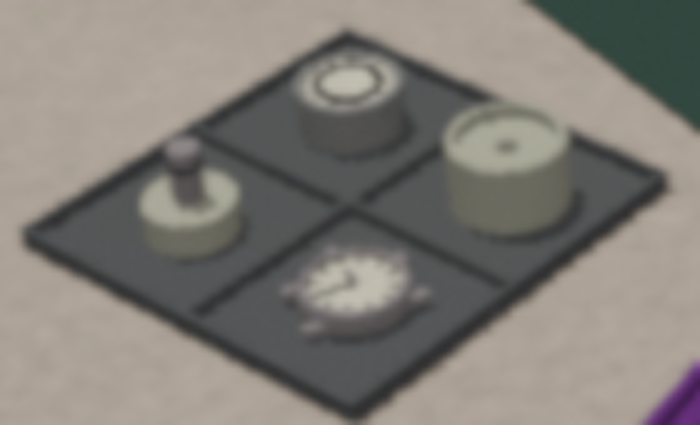

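View pics/s13b.png

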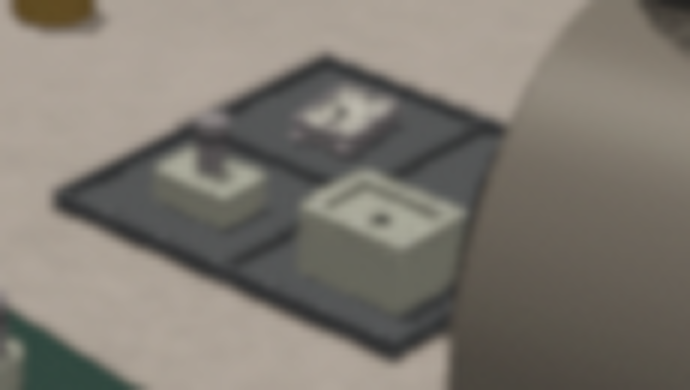

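Run:
```python
from h import *
t=dict(np.load('pics/t13.npz')); s=dict(np.load('pics/s13.npz'))
L=lambda x,y:[115+(x+.5)/3-.5,150+(y+.5)/3-.5]
Rr=lambda x,y:[385+(x-390+.5)/3-.5,145+(y+.5)/3-.5]
f=lambda x,y:[150+(x+.5)/5-.5,255+(y+.5)/5-.5]
g=lambda x,y:[325+(x+.5)/6-.5,180+(y+.5)/6-.5]
p=lambda n,v,c:print(n,(v[0]*1000).round(1),'off',(v[0]*1000-c).round(1))
A,B,C=(565.8,258.5),(580,180.7),(502.1,166.5);D,E=(579.8,-192.7),(500.9,-196.7)
p('suppR',ray(t,L(265,244),.031),C);p('tin',ray(t,L(244,107),.023),B);p('pr',ray(t,L(105,139),.017),A)
p('suppO',ray(t,Rr(521,251),.031),E);p('po',ray(t,Rr(501,115),.017),D)
p('side suppR',ray(s,f(508,143),.031),C);p('tin',ray(s,f(350,83),.023),B);p('pr',ray(s,f(190,203),.017),A)
p('suppO',ray(s,g(384,213),.031),E);p('po',ray(s,g(210,178),.017),D)
p('side trayR mid',ray(s,f(350,210),.009),(534,212.5));p('top',ray(t,L(193,190),.009),(534,212.5))
p('top trayO mid',ray(t,Rr(577,179),.009),(542.3,-234.2))
for q in [(25,238),(347,32),(665,183),(355,415)]: print(ray(s,f(*q),.006)*1000)
```

```text
suppR [500.7 167.6] off [-1.4  1.1]
tin [577.9 181.4] off [-2.1  0.7]
pr [562.6 259.1] off [-3.2  0.6]
suppO [ 499. -196.] off [-1.9  0.7]
po [ 577.  -191.2] off [-2.8  1.5]
side suppR [499.  168.1] off [-3.1  1.6]
tin [578.2 180.2] off [-1.8 -0.5]
pr [562.3 259.6] off [-3.5  1.1]
suppO [ 498.8 -198. ] off [-2.1 -1.3]
po [ 576.6 -191.5] off [-3.2  1.2]
side trayR mid [530.2 215.5] off [-3.8  3. ]
top [534.7 212.4] off [ 0.7 -0.1]
top trayO mid [ 541.9 -233.7] off [-0.4  0.5]
[[597.696409   305.43869619]]
[[629.90549766 146.93403323]]
[[469.82850481 121.49616327]]
[[441.0656152  276.63683257]]
```

```bash
python3 -c "
from h import *
print(manip.hand_in())"
```

```text
the job is handed in; nothing more can be done
None
```

Both kits are made up and the job is handed in, at about 34 s on the robot's clock.

- **Round watch tray:** I placed the round support die first, then the larger round pressing die, then the gasket tin.
- **Oblong watch tray:** I placed the oblong support die, then the oblong pressing die, both turned to line up with the tray. One cell stays empty, as intended.

**Last checks:** after I moved the arm away, the top and side pictures showed all five pieces upright, each in a cell of its own. The pieces measured about 2–4 mm from the cell centres, mostly towards the robot, which is close to the camera calibration error of about 2 mm. The watches, the small pressing die and the purple and turquoise look-alikes were not moved. The wrist force readings stayed within a few newtons.

**Where measurements disagreed:** while I was locating things, the wrist camera put pieces about 2–3 mm farther from the robot than the top camera did, and the round tray's centre came out about 5 mm apart between the side and top views. I aimed the placings by the top camera's tray positions. The arm hid the outer part of the oblong tray in the last side picture, so that part was checked from the top view only.

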